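Mix the stored reagent by inversion

ROBOT

A 7-joint arm with a two-finger parallel gripper is mounted at the origin on the work surface. World frame = base frame: x ahead of the robot, y to its left, z up, the work surface at z = 0. Lengths are in m, angles in rad, forces in N, time in s.
With the tool pointing down it reaches from about 0.4 to 0.9 m from the base axis. Payload 5.6 kg.
Tool frame: the origin (TCP) lies midway between the tips of the shut fingers; the grasp point (between the pads) lies 19 mm behind it; z points along the fingers, y is the line along which they close (so a half turn about z gives the same grasp; the last joint's range is limited). The gripper opens to 92 mm and grips with 3 to 60 N. Pads are 20 mm wide; open, the fingers measure 128 mm over their backs; the gripper's body (75 mm by 189 mm) begins 69 mm behind the grasp point.
Start: joints at [1.092, 0.468, -0.012, 1.603, 0.006, 1.071, -0.056], TCP at [0.274, -0.589, 0.215] pointing down, gripper open.
Joint ranges: [-2.53, 2.53], [-0.31, 2.02], [-1.57, 1.55], [0.28, 2.44], [-1.29, 4.43], [0.15, 1.84], [-2.92, 2.92]. Speed limits (rad/s): [2.57, 2.57, 3.14, 3.14, 3.14, 3.14, 3.14].

INTERFACE

Orientations are given as a unit quaternion [x, y, z, w].
In Python, from plant import bot gives the robot as it stands. The module is installed in compiled form; this text tells all that it offers.
- The arm moves only by the tool jog_arm, never from a script. Its argument "series" is one flat list of numbers, 7 for each row, row after row: the gripper command: -1 is shut, 1 is fully open, values between are in proportion, then the shift along the tool's x, y, z in m, then the turn, a rotation vector about the tool's x, y, z in degrees. In form: [jaw, tx, ty, tz, ax, ay, az, jaw, tx, ty, tz, ax, ay, az, ...]. A call has 1 to 10 rows; each row shifts and turns the commanded pose from where the row before left it, along the tool's axes as they then stand; what a row does not reach is not made up. A row lasts 1/10 s, in which the tool goes at most 50 mm and 8.59 degrees, less where a joint would pass 70% of its speed; a pose out of reach is approached as far as the arm can. A call with a gripper value outside its range is refused whole. The fingers move at their own pace and stop on an object; "force" is the grip in N (left out, the last holds). Time passes only in rows, so rows that do not move let the fingers close. It gives the time, the measured TCP pose, the force, the opening and the grip force at its end, in the units of the state.
- bot.state(): the state, without advancing time (a new reading comes with each control period).
- bot.grab_frame(name): name is "scene" or "top" or "wrist"; returns a dict with "image" (400x640x3 uint8, blue, green, red), "fov_y" (degrees; the focal length in pixels is half the picture's height over the tangent of half this angle, whatever the lens; pixels are square), "cx", "cy" (the principal point, pixels), "world_from_camera" (4x4, takes a point from camera to world coordinates). Camera axes: x right, y up, looking along -z (the intrinsics and any distortion apply to the point x, -y, -z); pixel columns grow to the right and rows downward; lengths in m; the calibration is good to about 2 mm. A picture is of the moment at which its call begins. There is no depth.
- bot.hand_in(): hands the job in; it is judged then, once.
The state is a dict: "time_s": time; "joint_positions": joint angles; "joint_velocities": joint speeds; "effort": joint torques, N m; "tcp_pos": TCP position; "ee_rot": TCP orientation; "contact_force": force on the tool from outside, world axes, zero at the start; "ft_torque": the same for the moment, N m; "gripper_width": finger opening in m; "finger_force": force on a finger pad.
Only numpy, scipy, OpenCV 4.12 (cv2) and the standard library are available. Lean on these libraries where they do the work, as an engineer would, in place of code of your own. Each camera call takes 0.05 s, during which the arm holds its last target. There are 200 camera calls.

TASK

Pull the cabinet's bottle tray out to its stop and leave it out. Take the squat round bottle (not the slimmer one or the low jar) out of it, turn it upside down for a moment to mix its settled contents, then stand it gently upright on the white tile in front of the tube rack, without upsetting anything else.

Things in the scene. Friction and masses are not known exactly. Their poses are not given: they have to be found in the camera images.
- tray (a joint): how far the tray is out of its white bench cabinet (260 deep, 360 wide, 150 mm high, open front, clear roof, fixed), in m: 0 shut, 0.160 at the stop; starts 0.025 to 0.055 out, slides level, 1.5 N friction plus 8 N per m/s, stays where left. Tray: 318 x 220 mm inside, floor 19 mm above the bench, rims at 44 mm, front panel top at 62 mm
- tray_handle (a point): middle of the tray's steel bar handle, a level round bar 10 mm thick, 120 mm long, 45 mm above the bench; its x points level into the cabinet (the tray pulls out along its -x), its y along the bar. The bar stands 40 mm (to its centre) clear of the tray's front panel and, tray shut, 53 mm in front of the cabinet's face
- bottle: the bottle to mix, one of three containers side by side in the tray in any order, about 105 mm apart along y, 60 to 130 mm behind the front panel: squat round amber glass, paper label, black screw cap, shut; 58 mm diameter, straight up to 72 mm, then shoulder and 47 mm cap, 98 mm high, 0.20 to 0.34 kg, centre of mass about 46 mm up; origin at the centre of its underside, z up through the cap
- slim_bottle: bystander in the tray: slimmer and taller amber bottle, 46 mm diameter, 116 mm high, same kind of cap; origin under its centre
- jar: bystander in the tray: low white plastic jar with black lid, 65 mm diameter, 66 mm high; origin under its centre
- tile: white glazed tile 150 x 150 x 8 mm lying fixed on the bench; origin under its centre, x and y along its edges; its top is 8 mm above the bench. A fixed yellow foam tube rack (120 x 190 mm, 60 mm high with its tubes) stands 20 to 40 mm beyond its far edge
- beaker: bystander: loose glass beaker, 68 mm diameter, 85 mm high, to the right of the tile; origin under its centre
- flask: bystander: loose conical flask, 82 mm diameter, 122 mm high, to the right, nearer the robot than the tile; origin under its centre
Not all that is in view belongs to the job. Of the things that look like the tile, the smallest one is meant.

How it is judged:
On the way, in this order (a step that is already met when the one before it is completed fails the run):
1. the tray is pulled out to its stop (value of joint tray above 0.155 m), for 0.2 s.
2. the bottle is upside down (angle between bottle's own z axis and vertical above 2.2 rad), for 0.3 s.
At the end, for the whole second after the job is handed in: the tray is left at least 145 mm out; the squat bottle stands upright (within 0.1 rad) and still on the tile, its centre within 50 mm of the tile's centre along each edge; the slim bottle and the jar still stand upright in the tray, the beaker and the flask on the bench (value of joint tray above 0.145 m and angle between bottle's own z axis and vertical below 0.1 rad and x of bottle in the frame of tile between -0.05 and 0.05 m and y of bottle in the frame of tile between -0.05 and 0.05 m and z of bottle in the frame of tile between 0.004 and 0.012 m and linear speed of bottle below 0.02 m/s and angle between each of slim_bottle, jar, beaker, flask's own z axis and vertical below 0.15 rad and height (world z) of slim_bottle between 0.014 and 0.03 m and height (world z) of jar between 0.014 and 0.03 m); the robot touches nothing.
It fails at once if the slim bottle or the jar is knocked over or lifted out of the tray (angle between any of slim_bottle, jar's own z axis and vertical above 0.5 rad or height (world z) of any of slim_bottle, jar above 0.05 m).
It fails at once if the beaker or the flask is pushed more than 30 mm (distance of any of beaker, flask from where it was at the start of the episode above 0.03 m).
It fails at once if the bottle is dropped or banged down on the tile: it reaches the tile's top at over 0.3 m/s, or presses on it with over 40 N (contact force between bottle and tile above 40 N or (linear speed of bottle above 0.3 m/s and z of bottle in the frame of tile below 0.012 m and x of bottle in the frame of tile between -0.1 and 0.1 m and y of bottle in the frame of tile between -0.1 and 0.1 m)).
It also fails if it takes over 67 s, if anything falls off the work surface, if the arm or the gripper's body presses on something with over 40 N, if the wrist force passes 120 N, or if a joint passes its speed limit or range.

## Working session

There is one attempt and no reset: what is moved stays moved. The work goes in short steps, Python scripts to look and compute and a tool call to move; the robot and the scene stay as the last step left them, time stands still between calls to the robot, and variables do not carry over. Pictures are saved under pics/ and viewed, at most 10 in all, crops included, and the job is handed in when it is done.

Besides the shell and the picture viewer there is one more tool, called after "Call:" in YAML: its name, and indented under it one key for each argument. jog_arm: Moves the arm, as the interface text tells. Its arguments: {"type":"object","properties":{"series":{"type":"array","items":{"type":"number"}},"force":{"type":"number"}},"required":["series"]}

```bash
mkdir -p pics; python3 - <<'E'
from plant import bot
import cv2,pickle
d={}
for n in("scene","top"):
    f=bot.grab_frame(n);d[n]=f;cv2.imwrite(f"pics/{n}0.png",f["image"]);print(n,f["fov_y"],f["cx"],f["cy"],f["world_from_camera"].round(3).tolist(),[k for k in f])
pickle.dump(d,open("f0.pkl","wb"))
s=bot.state();print({k:s[k] for k in("time_s","tcp_pos","ee_rot","gripper_width","contact_force")})
E
```

```text
scene 50.02892955323826 319.0418834913631 208.77846843798 [[-0.47, 0.695, -0.543, -0.156], [-0.882, -0.379, 0.279, 0.339], [-0.011, 0.611, 0.792, 1.044], [0.0, 0.0, 0.0, 1.0]] ['image', 'fov_y', 'cx', 'cy', 'world_from_camera']
top 57.37980132308597 323.3462008108619 203.87535651351402 [[-0.006, 0.986, -0.168, 0.365], [-1.0, -0.006, -0.004, -0.013], [-0.005, 0.168, 0.986, 0.96], [0.0, 0.0, 0.0, 1.0]] ['image', 'fov_y', 'cx', 'cy', 'world_from_camera']
{'time_s': 0.1, 'tcp_pos': array([ 0.27411579, -0.58880558,  0.21375262]), 'ee_rot': array([ 9.76362276e-01,  2.16139079e-01, -2.22440483e-04, -7.45570672e-04]), 'gripper_width': 0.09203636633253037, 'contact_force': array([ 0.30382669, -0.48835163, -0.79385236])}
```

View pics/scene0.png

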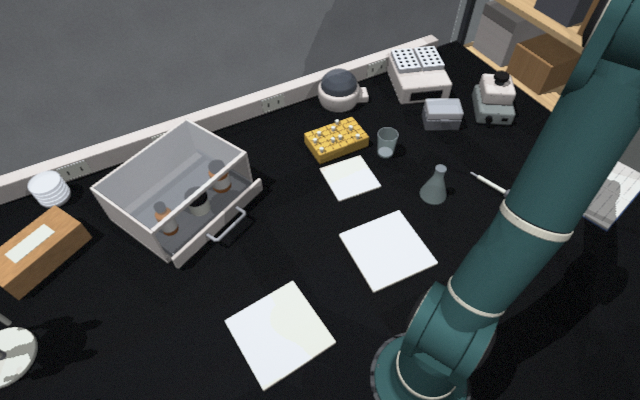

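View pics/top0.png

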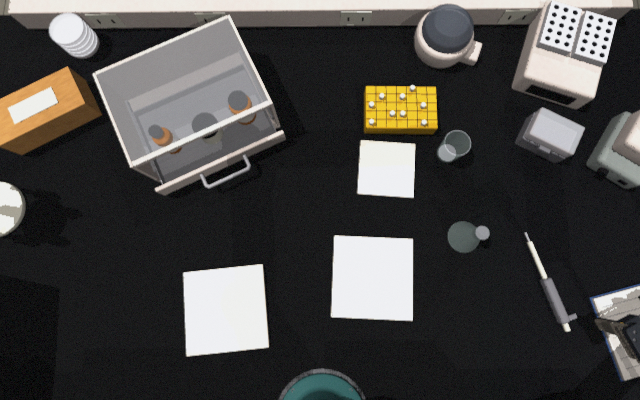

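The top view shows the cabinet at left with its handle at about (204,183)-(249,164), the three containers at (160,135), (205,125) and (239,105), and the small tile at (387,169). I'll enlarge the cabinet.

```bash
cat > h.py <<'E'
import numpy as np,cv2
def ray(f,u,v,z):
    h=f["image"].shape[0]; F=h/2/np.tan(np.radians(f["fov_y"])/2)
    T=np.array(f["world_from_camera"]); d=T[:3,:3]@[(u-f["cx"])/F,-(v-f["cy"])/F,-1]
    return T[:3,3]+d*(z-T[2,3])/d[2]
def proj(f,p):
    h=f["image"].shape[0]; F=h/2/np.tan(np.radians(f["fov_y"])/2)
    T=np.linalg.inv(f["world_from_camera"]); c=T[:3,:3]@np.array(p)+T[:3,3]
    return f["cx"]+F*c[0]/-c[2], f["cy"]-F*c[1]/-c[2]
E
python3 - <<'E'
import pickle,cv2
from h import *
d=pickle.load(open("f0.pkl","rb"))
im=d["top"]["image"][80:200,130:290];cv2.imwrite("pics/c1.png",cv2.resize(im,None,fx=5,fy=5,interpolation=cv2.INTER_CUBIC)[:600])
f=d["top"]
for u,v,z in [(204,183,.045),(249,164,.045),(359,141,.008),(415,143,.008),(414,197,.008),(358,194,.008),(464,237,.0),(447,155,.0)]:print(u,v,ray(f,u,v,z).round(3))
E
```

```text
204 183 [0.578 0.297 0.045]
249 164 [0.627 0.183 0.045]
359 141 [ 0.701 -0.107  0.008]
415 143 [ 0.694 -0.259  0.008]
414 197 [ 0.545 -0.249  0.008]
358 194 [ 0.554 -0.101  0.008]
464 237 [ 0.439 -0.377  0.   ]
447 155 [ 0.662 -0.346  0.   ]
```

View pics/c1.png

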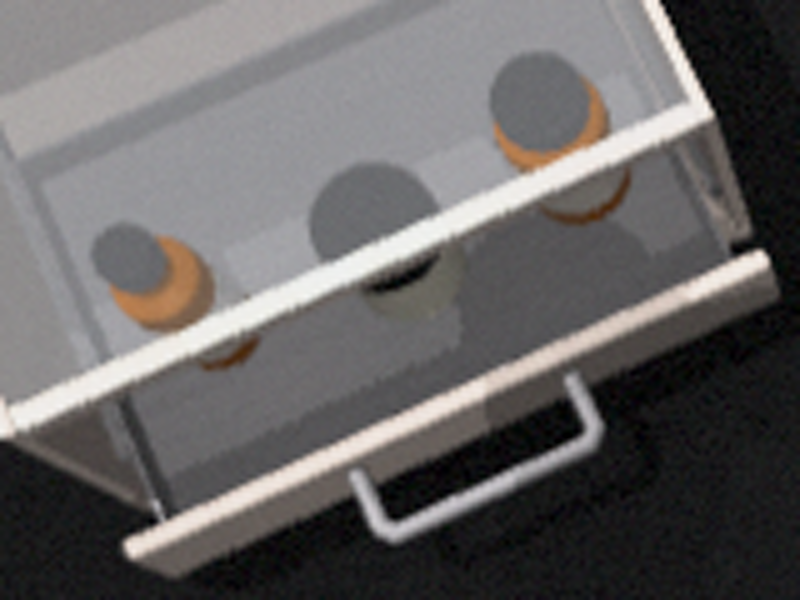

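The crop confirms the squat bottle is the right-hand one, with its cap centre at top-image (238,100.6). The jar is in the middle and the slim bottle is at left. The bar corners are at about (208,187) and (249.5,167.5).

```bash
python3 - <<'E'
import pickle
from h import *
f=pickle.load(open("f0.pkl","rb"))["top"]
g=lambda x,y,z:ray(f,130+x/5,80+y/5,z)
a,b=g(390,537,.045),g(599,437,.045);p,q=g(130,548,.062),g(772,258,.062);m=(a+b)/2
print("bar",a,b,np.linalg.norm(a-b),"mid",m)
for s,t in((a,b),(p,q)):d=t-s;print("cabx az",np.degrees(np.arctan2(d[1],d[0]))+90)
y=np.radians(np.degrees(np.arctan2((q-p)[1],(q-p)[0]))+90);X=np.array([np.cos(y),np.sin(y),0])
for n,x,yy,z in(("squat",540,103,.117),("jar",374,222,.085),("slim",131,258,.135)):
  c=g(x,yy,z);print(n,c.round(3),"behind bar",((c-m)@X).round(3),"lat",(X[0]*(c-m)[1]-X[1]*(c-m)[0]).round(3))
# cabinet roof front edge front corners z=.15
c1,c2=g(5,425,.15),g(712,115,.15);print("face",c1,c2,"bar ahead of face",((c1+c2)/2-m)@X)
E
```

```text
bar [0.56604729 0.28623674 0.045     ] [0.61821792 0.18051218 0.045     ] 0.11789596220923851 mid [0.5921326  0.23337446 0.045     ]
cabx az 26.264405052132545
cabx az 25.14758362523996
squat [0.768 0.199 0.117] behind bar 0.145 lat -0.106
jar [0.72  0.289 0.085] behind bar 0.139 lat -0.004
slim [0.683 0.386 0.135] behind bar 0.147 lat 0.1
face [0.59673217 0.43142348 0.15      ] [0.74571577 0.10939139 0.15      ] bar ahead of face 0.08733199958846649
```

Call:
jog_arm:
  series: [-1,0.0329,-0.0306,0,0,0,0,-1,0.0329,-0.0306,0,0,0,0,-1,0.0329,-0.0306,0,0,0,0,-1,0.0329,-0.0306,0,0,0,0,-1,0.0329,-0.0306,0,0,0,0,-1,0.0329,-0.0306,0,0,0,0,-1,0.0329,-0.0306,0,0,0,0,-1,0.0329,-0.0306,0,0,0,0,-1,0.0329,-0.0306,0,0,0,0,-1,0.0329,-0.0306,0,0,0,0]
  force: 35

```text
time_s: 1.1
tcp_pos: [0.4436, -0.1712, 0.2145]
ee_rot: [0.976, 0.216, -0.0, 0.0]
contact_force: [0.0, -0.6, -1.0]
gripper_width: 0.0141
finger_force: 0.0
```

Call:
jog_arm:
  series: [-1,0.0329,-0.0306,0,0,0,0,-1,0.0329,-0.0306,0,0,0,0,-1,0.0329,-0.0306,0,0,0,0,-1,0.0329,-0.0306,0,0,0,0,-1,0.0329,-0.0306,0,0,0,0,-1,0.0329,-0.0306,0,0,0,0,-1,0.0329,-0.0306,0,0,0,0,-1,0.0329,-0.0306,0,0,0,0,-1,0.0329,-0.0306,0,0,0,0,-1,0.0329,-0.0306,0,0,0,0]

```text
time_s: 2.1
tcp_pos: [0.6129, 0.2447, 0.214]
ee_rot: [0.976, 0.216, -0.0, 0.0]
contact_force: [1.0, 0.9, 0.3]
gripper_width: 0.0005
finger_force: 0.0
```

Call:
jog_arm:
  series: [-1,0,0,0.04,0,0,0,-1,0,0,0.04,0,0,0,-1,0,0,0.02,0,0,0,-1,0,0,0,0,0,0]

```text
time_s: 2.5
tcp_pos: [0.6099, 0.242, 0.1103]
ee_rot: [0.976, 0.216, -0.004, 0.001]
contact_force: [-0.0, -0.3, 0.5]
gripper_width: 0.0003
finger_force: 0.0
```

```bash
python3 - <<'E'
from plant import bot
import cv2
from h import *
f=bot.grab_frame("wrist");cv2.imwrite("pics/w1.png",f["image"])
s=bot.state();print(s["tcp_pos"],s["joint_positions"].round(3),s["ee_rot"])
for n,z in(("bar mid",.045),):print(proj(f,(.592,.2334,z)))
print("tip-target",proj(f,(.6125,.243,.045)))
E
```

```text
[0.6115139  0.24278168 0.11287212] [-0.165  0.629 -0.374  1.637  0.271  0.931 -1.772] [ 9.76350221e-01  2.16187241e-01 -1.80445563e-03  2.59668772e-04]
(np.float64(320.025869167356), np.float64(235.79383639431492))
tip-target (np.float64(319.9473594017752), np.float64(210.28013488695746))
```

View pics/w1.png

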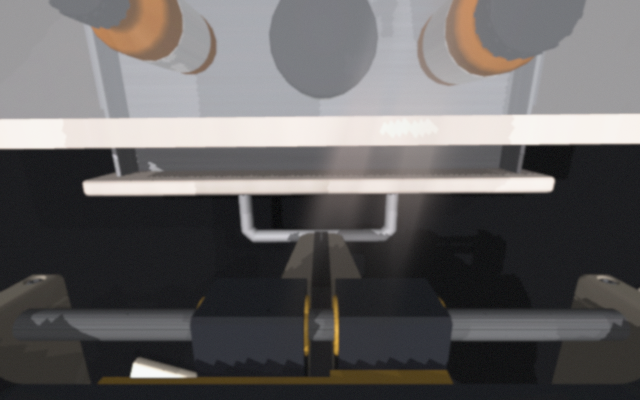

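The wrist view shows the bar at row 236, columns 248–395, as predicted (320,236), so the finger target in the gap behind it holds. Next I descend and pull.

Call:
jog_arm:
  series: [-1,0,0,0.03,0,0,0,-1,0,0,0.03,0,0,0,-1,0,0,0.03,0,0,0,-1,0,0,0,0,0,0,-1,0,0,0,0,0,0]

```text
time_s: 3.05
tcp_pos: [0.6135, 0.2438, 0.0262]
ee_rot: [0.976, 0.216, 0.001, -0.0]
contact_force: [0.5, 1.3, 0.0]
gripper_width: 0.0004
finger_force: 0.0
```

Call:
jog_arm:
  series: [-1,-0.01,0,0,0,0,0,-1,-0.015,0,0,0,0,0,-1,-0.015,0,0,0,0,0,-1,-0.015,0,0,0,0,0,-1,-0.015,0,0,0,0,0,-1,-0.015,0,0,0,0,0,-1,-0.015,0,0,0,0,0,-1,-0.015,0,0,0,0,0,-1,-0.01,0,0,0,0,0,-1,0,0,0,0,0,0]

```text
time_s: 4.05
tcp_pos: [0.4988, 0.19, 0.026]
ee_rot: [0.976, 0.216, 0.001, 0.0]
contact_force: [0.7, 1.2, -0.2]
gripper_width: 0.0004
finger_force: 0.0
```

Call:
jog_arm:
  series: [-1,-0.003,0,0,0,0,0,-1,-0.003,0,0,0,0,0,-1,0,0,0,0,0,0]

```text
time_s: 4.35
tcp_pos: [0.494, 0.1882, 0.0247]
ee_rot: [0.976, 0.216, 0.0, -0.0]
contact_force: [0.7, -0.1, -0.2]
gripper_width: 0.0006
finger_force: 0.3
```

Call:
jog_arm:
  series: [-1,-0.002,0,0,0,0,0,-1,-0.002,0,0,0,0,0,-1,0,0,0,0,0,0]

```text
time_s: 4.65
tcp_pos: [0.4898, 0.1862, 0.0244]
ee_rot: [0.976, 0.216, -0.0, 0.0]
contact_force: [0.5, 0.6, 0.5]
gripper_width: 0.0002
finger_force: 0.4
```

Call:
jog_arm:
  series: [-1,-0.002,0,0,0,0,0,-1,-0.002,0,0,0,0,0,-1,0,0,0,0,0,0,-1,0,0,0,0,0,0]

```text
time_s: 5.05
tcp_pos: [0.4893, 0.186, 0.0249]
ee_rot: [0.976, 0.216, 0.003, -0.001]
contact_force: [8.5, 4.5, -5.7]
gripper_width: 0.0004
finger_force: 4.2
```

```bash
python3 - <<'E'
from plant import bot
import cv2
from h import *
f=bot.grab_frame("top");cv2.imwrite("pics/t2.png",cv2.resize(f["image"][80:240,100:300],None,fx=4,fy=3.75*4/3.75))
s=bot.state();print(s["tcp_pos"],s["contact_force"])
E
```

```text
[0.48928851 0.18602582 0.0249204 ] [ 7.63172752  3.65414347 -5.47713885]
```

View pics/t2.png

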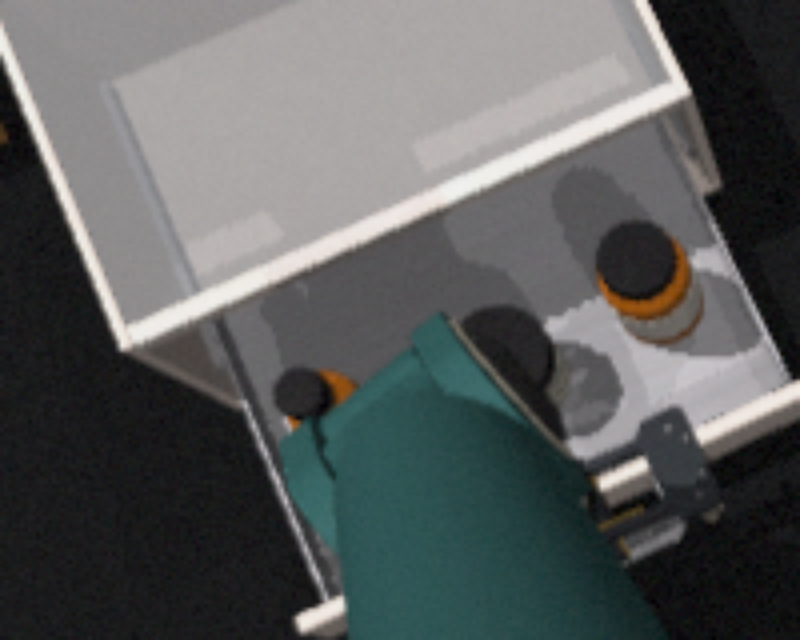

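The tray is at its stop: the arm stalled against about 9 N. The squat cap centre is now at top-image (259,145), upright and in the clear. I back off the bar, lift and tilt.

```bash
python3 - <<'E'
from plant import bot
from h import *
f=bot.grab_frame("top")
c=ray(f,100+637/4,80+259/4,.117);print(c)
c=ray(f,100+664/4,80+300/4,.019+.03);print("approx body",c)
E
```

```text
[0.65443847 0.14412921 0.117     ]
approx body [0.6499622  0.13862425 0.049     ]
```

Call:
jog_arm:
  series: [-1,0.006,0,0,0,0,0,-1,0.006,0,0,0,0,0,-1,0,0,-0.01,0,0,0,-1,0,0,-0.03,0,0,0,-1,0,0,-0.04,0,0,0,-1,0,0,-0.05,0,0,0,-1,0,0,-0.05,0,0,0,-1,0,0,-0.04,0,0,0,-1,0,0,0,0,0,0]

```text
time_s: 6.05
tcp_pos: [0.4998, 0.1911, 0.251]
ee_rot: [0.976, 0.216, 0.005, -0.0]
contact_force: [1.0, 1.0, 0.4]
gripper_width: 0.0005
finger_force: 0.0
```

Call:
jog_arm:
  series: [0.63,0,0,0,0,7.5,0,0.63,0,0,0,0,7.5,0,0.63,0,0,0,0,7.5,0,0.63,0,0,0,0,7.5,0,0.63,0,0,0,0,7.5,0,0.63,0,0,0,0,7.5,0,0.63,0,0,0,0,0,0,0.63,0,0,0,0,0,0]

```text
time_s: 6.85
tcp_pos: [0.4935, 0.1892, 0.2484]
ee_rot: [0.922, 0.204, 0.319, -0.078]
contact_force: [0.3, -0.7, -0.3]
gripper_width: 0.0623
finger_force: 0.0
```

```bash
cat > go.py <<'E'
from plant import bot
import numpy as np
from scipy.spatial.transform import Rotation as R
def to(p):
    s=bot.state();r=R.from_quat(s["ee_rot"]);print("tcp",s["tcp_pos"].round(4),"z",r.as_matrix()[:,2].round(3),"x",r.as_matrix()[:,0].round(3),"q",s["joint_positions"].round(2),"t",s["time_s"],"w",s["gripper_width"])
    print("tool delta",r.inv().apply(np.array(p)-s["tcp_pos"]).round(4));return r
E
python3 - <<'E'
from go import *
to((.654,.145,.2))
E
```

```text
tcp [0.4935 0.1892 0.2484] z [ 0.556  0.274 -0.785] x [0.713 0.328 0.62 ] q [ 0.27 -0.01 -0.66  2.32 -0.3   0.17 -1.24] t 6.85 w 0.06232172612128868
tool delta [0.07   0.1091 0.1152]
```

```bash
cat > fk.py <<'E'
import numpy as np,itertools
from scipy.spatial.transform import Rotation as R
from plant import bot
s=bot.state()
D=[([1.092,.468,-.012,1.603,.006,1.071,-.056],[.27412,-.58881,.2142],[.97636,.21614,-.0002,-.0007]),
([-0.165,.629,-.374,1.637,.271,.931,-1.772],[.6115,.2428,.1129],[.97635,.21619,-.0018,.0003]),
(s["joint_positions"],s["tcp_pos"],s["ee_rot"])]
def chain(q,sg):
    r=R.identity();out=[]
    for i,(ax) in enumerate("zyzyzyz"):
        r=r*R.from_euler(ax,sg[i]*q[i]);out.append(r)
    return out
best=[]
for sg in itertools.product([1,-1],repeat=7):
    C=[chain(q,sg)[-1].inv()*R.from_quat(o) for q,p,o in D]
    e=(C[0].inv()*C[1]).magnitude()+(C[0].inv()*C[2]).magnitude()
    best.append((e,sg,C[0].as_rotvec(degrees=True).round(1)))
best.sort(key=lambda b:b[0])
if __name__=="__main__":
    for b in best[:4]:
        A=[];y=[]
        for q,p,o in D:
            c=[r.as_matrix() for r in chain(q,b[1])]
            A.append(np.c_[[0,0,1],c[1][:,2],c[2][:,0],c[3][:,0],c[3][:,2],c[5][:,0],c[5][:,2]]);y.append(p)
        A=np.vstack(A);y=np.hstack(y);x,res,_,sv=np.linalg.lstsq(A,y,rcond=None);print(b,x.round(4),abs(A@x-y).max(),sv.round(3))
E
python3 fk.py
```

```text
(0.0022930650034959964, (-1, 1, -1, 1, -1, 1, -1), array([ 0.1,  0. , 90. ])) [ 1.2904  1.4103 -1.0579  0.7058  1.165  -0.2695  1.6434] 0.027277168491637915 [3.406 2.946 0.589 0.528 0.263 0.16  0.008]
(0.584339194159002, (1, 1, 1, 1, 1, 1, 1), array([ 1.0e-01, -1.0e-01, -1.4e+02])) [-17.737  -11.7037  10.899  -12.9368 -11.3945   1.0541 -16.4849] 0.47139116855786606 [3.406 2.946 0.589 0.528 0.263 0.16  0.008]
(1.1508494076618065, (1, 1, 1, 1, -1, 1, 1), array([  -0.2,   -0.9, -139.6])) [-4.1019  2.4078  0.3503 -2.7508 -2.2116  1.1643  1.1639] 0.4684609318464075 [3.398 2.946 0.636 0.524 0.25  0.149 0.089]
(1.1558142918833845, (-1, 1, -1, 1, 1, 1, -1), array([ 0.5, -0.5, 89.7])) [-0.0478  0.1734  0.3621 -0.2399  0.2296  0.0713 -0.1764] 0.028051844311733742 [3.398 2.946 0.636 0.524 0.25  0.149 0.089]
```

```bash
cat > fit.py <<'E'
from fk import *
import pickle,os
sg=(-1,1,-1,1,-1,1,-1)
P=pickle.load(open("D.pkl","rb")) if os.path.exists("D.pkl") else D[:2]
s=bot.state();P.append((s["joint_positions"],s["tcp_pos"],s["ee_rot"]));pickle.dump(P,open("D.pkl","wb"))
# params: base z; then xyz after j2, j4, j6 (body-fixed), xy after 3 and 5
def basis(q):
    c=[r.as_matrix() for r in chain(q,sg)]
    return np.c_[[0,0,1],c[1][:,1:],c[2][:,0],c[3],c[5]]
prior=np.array([.3,0,.42,0,0,0,.42,0,0,.25])
A=np.vstack([basis(q) for q,p,o in P]);y=np.hstack([p for q,p,o in P])
x=prior+np.linalg.lstsq(np.vstack([A,np.eye(10)*.01]),np.r_[y-A@prior,np.zeros(10)],rcond=None)[0]
if __name__=="__main__":print(x.round(4),abs(A@x-y).max().round(4))
E
python3 fit.py
```

```text
[ 0.2618 -0.0303  0.4841  0.0386 -0.0322 -0.0017  0.4419  0.0071 -0.0017
  0.2785] 0.0
```

```bash
cat > ik.py <<'E'
from fit import *
from scipy.optimize import least_squares
lo=np.array([-2.53,-.31,-1.57,.28,-1.29,.15,-2.92])+.03;hi=np.array([2.53,2.02,1.55,2.44,4.43,1.84,2.92])-.03
W=R.from_euler("z",90,degrees=True)
def fkq(q):return basis(q)@x,chain(q,sg)[-1]*W
def tool(az,elev,spin=0):
    # spin 0: tool x is in the vertical plane, above
    a=np.radians(az);e=np.radians(elev)
    z=np.array([np.cos(e)*np.cos(a),np.cos(e)*np.sin(a),np.sin(e)]);yv=np.array([np.sin(a),-np.cos(a),0]);xv=np.cross(yv,z)
    return R.from_matrix(np.c_[xv,yv,z])*R.from_euler("z",spin,degrees=True)
def ik(p,r,q0,n=1):
    def f(q):
        P,O=fkq(q);return np.r_[(P-p)*5,(O.inv()*r).as_rotvec(),.0005*(q-q0)]
    b=None
    rng=np.random.default_rng(0)
    for k in range(n):
        s=np.clip(q0 if k==0 else rng.uniform(lo,hi),lo+.01,hi-.01)
        o=least_squares(f,s,bounds=(lo,hi))
        if b is None or o.cost<b.cost:b=o
    P,O=fkq(b.x);return b.x,np.linalg.norm(P-p),np.degrees((O.inv()*r).magnitude())
E
python3 - <<'E'
from ik import *
q0=np.array(s["joint_positions"])
B=np.array([.654,.144,.078])
for az in(25,12):
  for el in(-40,-45,-50,-55):
    r=tool(az,el);z=r.as_matrix()[:,2]
    for back in(0,.12):
      q,e,a=ik(B+z*(.019-back),r,q0,6);print("g",az,el,back,q.round(2),e.round(4),a.round(1))
for p in((.6,0,.4),(.65,0,.5),(.75,0,.4),(.75,0,.55)):
  for el in(0,15):
    for sp in(0,180):
      q,e,a=ik(np.array(p),tool(0,el,sp),q0,6);print("inv",p,el,sp,q.round(2),e.round(4),a.round(1))
E
```

```text
g 25 -40 0 [ 0.81  1.35 -1.39  2.16  2.36  0.87 -2.89] 0.0 0.0
g 25 -40 0.12 [ 0.33  0.37 -0.51  2.4   3.4   0.42  1.66] 0.0 0.0
g 25 -45 0 [ 0.77  1.22 -1.33  2.12  2.21  0.8  -2.89] 0.0 0.0
g 25 -45 0.12 [ 0.97  1.   -1.48  2.3   2.03  0.72 -2.89] 0.0 0.0
g 25 -50 0 [ 0.7   1.05 -1.22  2.08  2.03  0.66 -2.89] 0.0 0.0
g 25 -50 0.12 [ 0.85  0.66 -1.25  2.24  1.8   0.41 -2.89] 0.0 0.0
g 25 -55 0 [ 0.52  0.8  -0.95  2.05  1.81  0.42 -2.89] 0.0 0.0
g 25 -55 0.12 [-0.22  0.27  0.06  2.21 -1.18  0.18 -0.18] 0.0 0.0
g 12 -40 0 [-0.18  0.58 -0.12  2.24  2.95  0.56  1.74] 0.0 0.0
g 12 -40 0.12 [ 0.48  0.46 -0.88  2.41  2.53  0.59  2.29] 0.0 0.0
g 12 -45 0 [-0.17  0.56 -0.14  2.2   2.88  0.41  1.81] 0.0 0.0
g 12 -45 0.12 [-0.03  0.29 -0.3   2.38  2.71  0.33  1.96] 0.0 0.0
g 12 -50 0 [ 0.71  1.44 -1.52  2.09  2.16  1.22 -2.89] 0.0 0.0
g 12 -50 0.12 [-0.06  0.27 -0.27  2.31  2.37  0.18  2.29] 0.0 0.0
g 12 -55 0 [ 0.68  1.29 -1.44  2.04  1.98  1.11 -2.89] 0.0 0.0
g 12 -55 0.12 [ 0.09  0.29 -0.44  2.21  1.29  0.18 -2.89] 0.0001 0.1
inv (0.6, 0, 0.4) 0 0 [ 1.3   0.44 -1.54  2.41  2.84  0.93  2.2 ]
[... 470 characters left out ...]
.0 0.0
inv (0.65, 0, 0.5) 15 180 [ 0.41  0.12 -0.5   2.34  3.06  1.14 -1.46] 0.0 0.0
inv (0.75, 0, 0.4) 0 0 [ 0.05  0.28 -0.13  2.18  3.05  0.9   1.67] 0.0 0.0
inv (0.75, 0, 0.4) 0 180 [ 0.52  0.37 -0.68  2.15  2.99  0.9  -1.25] 0.0 0.0
inv (0.75, 0, 0.4) 15 0 [-0.21  0.42  0.18  2.21  3.07  1.31  1.53] 0.0 0.0
inv (0.75, 0, 0.4) 15 180 [ 0.25  0.46 -0.37  2.17  3.1   1.31 -1.38] 0.0 0.0
inv (0.75, 0, 0.55) 0 0 [ 0.26  0.1  -0.34  2.01  2.98  0.54  1.74] 0.0 0.0
inv (0.75, 0, 0.55) 0 180 [ 0.77  0.18 -0.91  1.98  2.89  0.56 -1.22] 0.0 0.0
inv (0.75, 0, 0.55) 15 0 [ 0.11  0.19 -0.19  2.08  3.06  0.96  1.67] 0.0 0.0
inv (0.75, 0, 0.55) 15 180 [ 0.44  0.24 -0.56  2.06  3.05  0.96 -1.37] 0.0 0.0
```

```bash
cat > plan.py <<'E'
from ik import *
def rows(qs,jaw,maxd=7.,maxt=.035):
    """tool-frame rows along joint waypoints, from the present pose"""
    out=[];p,r=np.array(s["tcp_pos"]),R.from_quat(s["ee_rot"]);qa=np.array(s["joint_positions"])
    for qb in qs:
        t=0;p1,r1=fkq(qb)
        n=1
        while True:
            pts=[fkq(qa+(qb-qa)*k/n) for k in range(1,n+1)];pp,rr=p,r;ok=True;seg=[]
            for a,b in pts:
                v=rr.inv().apply(a-pp);w=(rr.inv()*b).as_rotvec(degrees=True)
                ok&=np.linalg.norm(v)<maxt and np.linalg.norm(w)<maxd;seg.append((v,w));pp,rr=a,b
            if ok and (abs(qb-qa)/n<.17).all():break
            n+=1
        for v,w in seg:
            v=v.round(3);w=w.round(1);out.append([jaw,*v,*w]);p=p+r.apply(v);r=r*R.from_rotvec(w,degrees=True)
        qa=qb
    print(len(out),"end",p.round(4),r.as_matrix()[:,2].round(3));
    for k in range(0,len(out),10):print([float(c) for o in out[k:k+10] for c in o])
E
python3 - <<'E'
from plan import *
q0=np.array(s["joint_positions"]);print(q0.round(3))
B=np.array([.654,.144,.078]);r=tool(15,-40,180);z=r.as_matrix()[:,2]
ref=np.array([-.1,.5,-.2,2.3,2.9,.5,-1.35])
qg,e,a=ik(B+z*.019,r,ref);print("grasp",qg.round(2),e,a)
qp,e,a=ik(B+z*(.019-.12),r,qg);print("pre",qp.round(2),e,a)
ra=tool(15,-40,180)
Q1=q0.copy();Q1[5]=.42;Q1[3]=2.2
Q2=(Q1+qp)/2;Q2[5]=.45;
for Q in(Q1,Q2,qp):print(Q.round(2),fkq(Q)[0].round(3))
C=np.array([.625,-.179,.067]);rt=tool(-16,-40,180)
print("tile",ik(C+rt.as_matrix()[:,2]*.019,rt,qg))
rows([Q1,Q2,qp],.63)
E
```

```text
[ 0.27  -0.015 -0.658  2.325 -0.305  0.169 -1.242]
grasp [-0.07  0.59 -0.22  2.23  3.    0.55 -1.35] 5.052477003689279e-09 4.3323376703455366e-06
pre [ 0.51  0.46 -0.87  2.41  2.64  0.55 -0.89] 8.781212519216806e-07 0.00024672061849447723
[ 0.27 -0.01 -0.66  2.2  -0.3   0.42 -1.24] [0.489 0.209 0.277]
[ 0.39  0.22 -0.76  2.3   1.17  0.45 -1.06] [0.526 0.061 0.167]
[ 0.51  0.46 -0.87  2.41  2.64  0.55 -0.89] [0.579 0.124 0.143]
tile (array([ 0.26507148,  0.58136459, -0.0631546 ,  2.28981317,  3.01212001,
        0.60581723, -1.4806639 ]), np.float64(9.835337836775891e-09), np.float64(7.503094984437316e-06))
28 end [0.5788 0.1216 0.1429] [ 0.741  0.197 -0.642]
[0.63, 0.011, -0.01, -0.008, 2.2, -3.2, -0.2, 0.63, 0.01, -0.01, -0.011, 2.2, -3.3, -0.4, 0.63, -0.014, 0.013, 0.007, -1.8, -2.2, -6.2, 0.63, -0.014, 0.012, 0.008, -1.6, -2.1, -6.3, 0.63, -0.014, 0.011, 0.008, -1.5, -2.1, -6.3, 0.63, -0.013, 0.009, 0.008, -1.4, -2.0, -6.4, 0.63, -0.013, 0.008, 0.008, -1.3, -1.9, -6.4, 0.63, -0.012, 0.007, 0.008, -1.2, -1.8, -6.5, 0.63, -0.011, 0.006, 0.008, -1.1, -1.7, -6.5, 0.63, -0.011, 0.005, 0.008, -1.1, -1.5, -6.5]
[0.63, -0.01, 0.004, 0.008, -1.0, -1.4, -6.6, 0.63, -0.008, 0.003, 0.007, -1.0, -1.2, -6.6, 0.63, -0.007, 0.003, 0.007, -1.0, -1.1, -6.6, 0.63, -0.006, 0.002, 0.007, -1.1, -1.0, -6.6, 0.63, -0.005, 0.002, 0.007, -1.2, -0.8, -6.6, 0.63, -0.006, 0.001, 0.005, -1.0, -1.0, -6.4, 0.63, -0.004, 0.002, 0.006, -1.2, -0.9, -6.6, 0.63, -0.003, 0.003, 0.006, -1.4, -0.8, -6.5, 0.63, -0.002, 0.003, 0.006, -1.5, -0.8, -6.5, 0.63, -0.001, 0.004, 0.005, -1.7, -0.8, -6.4]
[0.63, -0.0, 0.005, 0.005, -1.8, -0.7, -6.4, 0.63, 0.0, 0.006, 0.004, -2.0, -0.8, -6.3, 0.63, 0.001, 0.007, 0.004, -2.2, -0.8, -6.2, 0.63, 0.001, 0.009, 0.003, -2.3, -0.9, -6.1, 0.63, 0.001, 0.01, 0.003, -2.5, -1.0, -6.0, 0.63, 0.001, 0.011, 0.002, -2.6, -1.1, -5.9, 0.63, 0.001, 0.012, 0.002, -2.8, -1.2, -5.8, 0.63, 0.0, 0.013, 0.001, -2.9, -1.3, -5.7]
```

```bash
python3 - <<'E'
from plan import *
q0=np.array(s["joint_positions"])
B=np.array([.654,.144,.078]);r=tool(15,-40,180);z=r.as_matrix()[:,2]
qg,e,a=ik(B+z*.019,r,np.array([-.1,.5,-.2,2.3,2.9,.5,-1.35]))
qp,e,a=ik(B+z*.019+[0,0,.18],r,qg);print("pre",qp.round(2),e,a)
Qa=qp.copy();Qa[4]=-.2;Qa[5]=.4;Qa[6]=-1.2
Qb=(Qa+qp)/2
for t in np.linspace(0,1,5):
    for u,v in((q0,Qa),(Qa,qp)):
        Q=u+(v-u)*t;p,rr=fkq(Q);print(t,Q.round(2),p.round(3),rr.as_matrix()[:,2].round(2))
rows([Qa,qp],.63,7.6)
E
```

```text
pre [ 0.19  0.28 -0.52  2.15  2.36  0.18 -0.72] 3.400629046506629e-07 0.00031063423872769566
0.0 [ 0.27 -0.01 -0.66  2.32 -0.3   0.17 -1.24] [0.493 0.189 0.248] [ 0.56  0.27 -0.78]
0.0 [ 0.19  0.28 -0.52  2.15 -0.2   0.4  -1.2 ] [0.526 0.177 0.163] [ 0.27  0.3  -0.91]
0.25 [ 0.25  0.06 -0.62  2.28 -0.28  0.23 -1.23] [0.503 0.188 0.23 ] [ 0.49  0.29 -0.82]
0.25 [ 0.19  0.28 -0.52  2.15  0.44  0.35 -1.08] [0.566 0.12  0.165] [ 0.41  0.11 -0.91]
0.5 [ 0.23  0.13 -0.59  2.24 -0.25  0.28 -1.22] [0.512 0.186 0.21 ] [ 0.42  0.3  -0.86]
0.5 [ 0.19  0.28 -0.52  2.15  1.08  0.29 -0.96] [0.616 0.098 0.192] [ 0.57  0.04 -0.82]
0.75 [ 0.21  0.2  -0.55  2.19 -0.23  0.34 -1.21] [0.52  0.182 0.187] [ 0.35  0.3  -0.89]
0.75 [ 0.19  0.28 -0.52  2.15  1.72  0.24 -0.84] [0.654 0.113 0.224] [ 0.7   0.08 -0.71]
1.0 [ 0.19  0.28 -0.52  2.15 -0.2   0.4  -1.2 ] [0.526 0.177 0.163] [ 0.27  0.3  -0.91]
1.0 [ 0.19  0.28 -0.52  2.15  2.36  0.18 -0.72] [0.668 0.148 0.246] [ 0.74  0.2  -0.64]
26 end [0.6713 0.1476 0.2446] [ 0.741  0.196 -0.643]
[0.63, -0.007, 0.007, 0.026, 3.1, -5.2, 0.1, 0.63, -0.009, 0.01, 0.028
[... 397 characters left out ...]
11, -0.0, -2.1, -0.6, -7.2, 0.63, -0.002, 0.011, -0.0, -2.0, -0.6, -7.2, 0.63, -0.002, 0.01, -0.0, -1.9, -0.6, -7.3, 0.63, -0.002, 0.01, -0.0, -1.9, -0.6, -7.3, 0.63, -0.003, 0.01, -0.0, -1.8, -0.6, -7.3, 0.63, -0.003, 0.009, -0.0, -1.7, -0.6, -7.3, 0.63, -0.003, 0.009, -0.0, -1.7, -0.6, -7.3, 0.63, -0.003, 0.009, -0.0, -1.6, -0.6, -7.3, 0.63, -0.003, 0.009, -0.0, -1.6, -0.6, -7.4, 0.63, -0.003, 0.008, -0.0, -1.5, -0.6, -7.4]
[0.63, -0.003, 0.008, -0.0, -1.5, -0.6, -7.4, 0.63, -0.003, 0.008, -0.0, -1.4, -0.6, -7.4, 0.63, -0.003, 0.007, -0.0, -1.3, -0.6, -7.4, 0.63, -0.003, 0.007, -0.0, -1.3, -0.5, -7.4, 0.63, -0.003, 0.007, -0.0, -1.2, -0.5, -7.4, 0.63, -0.002, 0.007, -0.0, -1.2, -0.5, -7.5]
```

```bash
python3 - <<'E'
from plan import *
q0=np.array(s["joint_positions"])
B=np.array([.654,.144,.078]);r=tool(15,-40,180);z=r.as_matrix()[:,2]
qg,e,a=ik(B+z*.019,r,np.array([-.1,.5,-.2,2.3,2.9,.5,-1.35]))
qp,e,a=ik(B+z*.019+[0,0,.1],r,qg);print("pre.1",qp.round(2),e,a)
qh,e,a=ik(B+z*.019+[-.02,0,.22],tool(15,-20,180),qg);print("preh",qh.round(2),e,a)
Qa=qh.copy();Qa[4]=-.2;Qa[5]=.4;Qa[6]=-1.2
for t in np.linspace(0,1,5):
    for u,v in((q0,Qa),(Qa,qh),(qh,qp)):
        Q=u+(v-u)*t;p,rr=fkq(Q);print(t,Q.round(2),p.round(3),rr.as_matrix()[:,2].round(2))
rows([Qa,qh],.63,7.8)
E
```

```text
pre.1 [-0.08  0.38 -0.21  2.22  2.95  0.33 -1.34] 9.699776827780043e-09 7.1243439316296215e-06
preh [-0.02  0.22 -0.28  2.35  3.06  0.65 -1.46] 1.291605549235526e-08 6.2098149512163745e-06
0.0 [ 0.27 -0.01 -0.66  2.32 -0.3   0.17 -1.24] [0.493 0.189 0.248] [ 0.56  0.27 -0.78]
0.0 [-0.02  0.22 -0.28  2.35 -0.2   0.4  -1.2 ] [0.424 0.127 0.102] [ 0.14  0.18 -0.97]
0.0 [-0.02  0.22 -0.28  2.35  3.06  0.65 -1.46] [0.648 0.148 0.286] [ 0.91  0.24 -0.34]
0.25 [ 0.2   0.04 -0.56  2.33 -0.28  0.23 -1.23] [0.482 0.174 0.211] [ 0.46  0.26 -0.85]
0.25 [-0.02  0.22 -0.28  2.35  0.62  0.46 -1.27] [0.455 0.033 0.106] [ 0.23 -0.14 -0.96]
0.25 [-0.04  0.26 -0.26  2.32  3.03  0.57 -1.43] [0.657 0.147 0.256] [ 0.88  0.23 -0.42]
0.5 [ 0.12  0.1  -0.47  2.34 -0.25  0.28 -1.22] [0.466 0.159 0.173] [ 0.36  0.25 -0.9 ]
0.5 [-0.02  0.22 -0.28  2.35  1.43  0.52 -1.33] [ 0.54  -0.015  0.157] [ 0.53 -0.31 -0.79]
0.5 [-0.05  0.3  -0.24  2.29  3.01  0.49 -1.4 ] [0.663 0.146 0.225] [ 0.84  0.22 -0.5 ]
0.75 [ 0.05  0.16 -0.37  2.35 -0.23  0.34 -1.21] [0.447 0.144 0.136] [ 0.25  0.22 -0.94]
0.75 [-0.02  0.22 -0.28 
[... 1120 characters left out ...]
3, -0.007, 0.018, -0.001, -3.5, -1.6, -6.5, 0.63, -0.007, 0.019, -0.001, -3.6, -1.6, -6.5, 0.63, -0.007, 0.019, -0.001, -3.7, -1.6, -6.4, 0.63, -0.006, 0.02, -0.001, -3.8, -1.6, -6.4, 0.63, -0.006, 0.02, -0.001, -3.9, -1.5, -6.3, 0.63, -0.006, 0.021, -0.001, -4.0, -1.5, -6.3]
[0.63, -0.006, 0.021, -0.001, -4.1, -1.5, -6.3, 0.63, -0.006, 0.021, -0.001, -4.2, -1.4, -6.2, 0.63, -0.006, 0.022, -0.001, -4.3, -1.4, -6.2, 0.63, -0.005, 0.022, -0.001, -4.3, -1.4, -6.1, 0.63, -0.005, 0.023, -0.001, -4.4, -1.3, -6.1, 0.63, -0.005, 0.023, -0.001, -4.5, -1.3, -6.0, 0.63, -0.005, 0.023, -0.001, -4.6, -1.3, -6.0, 0.63, -0.005, 0.024, -0.001, -4.7, -1.2, -5.9, 0.63, -0.004, 0.024, -0.001, -4.8, -1.2, -5.9]
```

```bash
python3 - <<'E'
from plan import *
q0=np.array(s["joint_positions"])
B=np.array([.654,.144,.078]);r=tool(15,-40,180);z=r.as_matrix()[:,2]
qg,e,a=ik(B+z*.019,r,np.array([-.1,.5,-.2,2.3,2.9,.5,-1.35]))
qh,e,a=ik(B+z*.019+[-.02,0,.22],tool(15,-20,180),qg)
Qa=np.array([.2,-.1,-.5,2.1,-.2,.4,-1.2]);Qc=np.array([.1,-.05,-.4,2.1,3.05,.42,-1.4])
for u,v in((q0,Qa),(Qa,Qc),(Qc,qh)):
    for t in (0,.33,.67,1):
        Q=u+(v-u)*t;p,rr=fkq(Q);print(t,Q.round(2),p.round(3),rr.as_matrix()[:,2].round(2))
rows([Qa,Qc,qh],.63,7.8)
E
```

```text
0 [ 0.27 -0.01 -0.66  2.32 -0.3   0.17 -1.24] [0.493 0.189 0.248] [ 0.56  0.27 -0.78]
0.33 [ 0.25 -0.04 -0.61  2.25 -0.27  0.25 -1.23] [0.516 0.185 0.288] [ 0.58  0.27 -0.77]
0.67 [ 0.22 -0.07 -0.55  2.17 -0.23  0.32 -1.21] [0.536 0.178 0.331] [ 0.6   0.25 -0.76]
1 [ 0.2 -0.1 -0.5  2.1 -0.2  0.4 -1.2] [0.551 0.167 0.376] [ 0.63  0.24 -0.74]
0 [ 0.2 -0.1 -0.5  2.1 -0.2  0.4 -1.2] [0.551 0.167 0.376] [ 0.63  0.24 -0.74]
0.33 [ 0.17 -0.08 -0.47  2.1   0.87  0.41 -1.27] [0.602 0.066 0.408] [ 0.78 -0.1  -0.62]
0.67 [ 0.13 -0.07 -0.43  2.1   1.98  0.41 -1.33] [0.662 0.068 0.509] [ 0.96 -0.1  -0.26]
1 [ 0.1  -0.05 -0.4   2.1   3.05  0.42 -1.4 ] [0.668 0.172 0.56 ] [ 0.96  0.26 -0.06]
0 [ 0.1  -0.05 -0.4   2.1   3.05  0.42 -1.4 ] [0.668 0.172 0.56 ] [ 0.96  0.26 -0.06]
0.33 [ 0.06  0.04 -0.36  2.18  3.05  0.5  -1.42] [0.675 0.163 0.467] [ 0.95  0.25 -0.16]
0.67 [ 0.02  0.13 -0.32  2.27  3.06  0.57 -1.44] [0.668 0.155 0.373] [ 0.94  0.25 -0.25]
1 [-0.02  0.22 -0.28  2.35  3.06  0.65 -1.46] [0.648 0.148 0.286] [ 0.91  0.24 -0.34]
37 end [0.6469 0.1483 0.286 ] [ 0.907  0.244 -0.343]
[0.63, 0.02
[... 925 characters left out ...]
1, -0.7, -6.9, 0.63, -0.002, 0.016, 0.0, -3.1, -0.7, -6.9, 0.63, -0.002, 0.016, 0.0, -3.1, -0.6, -6.9, 0.63, -0.001, 0.016, 0.0, -3.1, -0.6, -6.9, 0.63, -0.001, 0.016, 0.0, -3.2, -0.6, -6.9, 0.63, -0.001, 0.016, 0.0, -3.2, -0.6, -6.9, 0.63, -0.001, 0.016, 0.0, -3.2, -0.5, -6.9, 0.63, -0.001, 0.017, 0.0, -3.2, -0.5, -6.8, 0.63, 0.029, -0.0, 0.007, -0.3, 1.7, 0.8, 0.63, 0.031, -0.001, 0.004, -0.1, 1.8, 0.8]
[0.63, 0.031, -0.0, 0.004, -0.1, 1.8, 0.8, 0.63, 0.031, -0.0, 0.003, -0.1, 1.8, 0.7, 0.63, 0.031, -0.0, 0.003, -0.1, 1.8, 0.7, 0.63, 0.031, -0.0, 0.002, -0.1, 1.8, 0.6, 0.63, 0.03, -0.0, 0.002, -0.1, 1.8, 0.6, 0.63, 0.03, -0.0, 0.001, -0.1, 1.9, 0.6, 0.63, 0.03, -0.0, 0.001, -0.1, 1.9, 0.5]
```

Call:
jog_arm:
  series: [0.63,0.024,0.008,-0.011,-0.6,0.8,-1.4,0.63,0.023,0.009,-0.013,-0.7,0.7,-1.4,0.63,0.023,0.01,-0.014,-0.8,0.7,-1.4,0.63,0.022,0.011,-0.015,-0.9,0.7,-1.4,0.63,0.021,0.012,-0.017,-1.0,0.6,-1.3,0.63,-0.006,0.016,0.0,-2.7,-1.2,-6.8,0.63,-0.005,0.016,0.0,-2.8,-1.2,-6.9,0.63,-0.005,0.016,0.0,-2.9,-1.2,-6.9,0.63,-0.005,0.016,0.0,-2.9,-1.2,-6.9,0.63,-0.005,0.015,0.001,-2.9,-1.1,-6.9]

```text
time_s: 7.85
tcp_pos: [0.5812, 0.0936, 0.3879]
ee_rot: [0.799, 0.459, 0.334, 0.198]
contact_force: [-0.2, -0.3, 0.1]
gripper_width: 0.0748
finger_force: 0.0
```

```bash
python3 - <<'E'
from go import *
to((.6,.1,.4))
E
python3 fit.py
```

```text
tcp [0.5812 0.0936 0.3879] z [ 0.715 -0.01  -0.699] x [0.356 0.866 0.352] q [ 0.46 -0.12 -0.74  2.11  0.39  0.38 -1.15] t 7.85 w 0.07479379253440448
tool delta [0.0164 0.0157 0.0049]
[ 0.3038 -0.0274  0.5175  0.0049 -0.0011 -0.0047  0.4702  0.0018 -0.0014
  0.3245] 0.0002
```

Call:
jog_arm:
  series: [0.63,-0.005,0.015,0.001,-2.9,-1.1,-6.9,0.63,-0.004,0.015,0.001,-2.9,-1.0,-6.9,0.63,-0.004,0.015,0.001,-2.9,-1.0,-6.9,0.63,-0.004,0.015,0.001,-2.9,-1.0,-6.9,0.63,-0.004,0.015,0.001,-2.9,-0.9,-6.9,0.63,-0.004,0.015,0.001,-3.0,-0.9,-6.9,0.63,-0.003,0.015,0.001,-3.0,-0.9,-6.9,0.63,-0.003,0.015,0.001,-3.0,-0.8,-6.9,0.63,-0.003,0.015,0.001,-3.0,-0.8,-6.9,0.63,-0.002,0.016,0.0,-3.0,-0.7,-6.9]

```text
time_s: 8.85
tcp_pos: [0.6612, 0.0655, 0.5018]
ee_rot: [0.351, 0.718, 0.205, 0.565]
contact_force: [0.1, 0.3, 0.1]
gripper_width: 0.075
finger_force: 0.0
```

Call:
jog_arm:
  series: [0.63,-0.002,0.016,0.0,-3.1,-0.7,-6.9,0.63,-0.002,0.016,0.0,-3.1,-0.7,-6.9,0.63,-0.002,0.016,0.0,-3.1,-0.6,-6.9,0.63,-0.001,0.016,0.0,-3.1,-0.6,-6.9,0.63,-0.001,0.016,0.0,-3.2,-0.6,-6.9,0.63,-0.001,0.016,0.0,-3.2,-0.6,-6.9,0.63,-0.001,0.016,0.0,-3.2,-0.5,-6.9,0.63,-0.001,0.017,0.0,-3.2,-0.5,-6.8,0.63,0,0,0,0,0,0]

```text
time_s: 9.75
tcp_pos: [0.6661, 0.1743, 0.5579]
ee_rot: [-0.135, 0.717, 0.054, 0.682]
contact_force: [0.2, -0.2, -0.1]
gripper_width: 0.0748
finger_force: 0.0
```

```bash
python3 fit.py; python3 - <<'E'
from plan import *
q0=np.array(s["joint_positions"]);print(q0.round(2),s["tcp_pos"],fkq(q0)[0])
B=np.array([.654,.144,.078]);r=tool(15,-40,180);z=r.as_matrix()[:,2]
qg,e,a=ik(B+z*.019,r,q0);print(qg.round(2),e,a)
qh,e,a=ik(B+z*.019+[-.02,0,.22],tool(15,-20,180),(q0+qg)/2);print(qh.round(2),e,a)
qp,e,a=ik(B+z*.019+[0,0,.1],r,qg);print(qp.round(2),e,a)
rows([qh,qp],.63,7.8)
rt=tool(-16,-40,180);C=np.array([.625,-.179,.067]);print(ik(C+rt.as_matrix()[:,2]*.019,rt,qg)[0].round(2))
for p in((.65,.02,.5),(.7,.02,.5)):
  for sp in(180,0):print(ik(np.array(p),tool(0,10,sp),q0)[0].round(2))
E
```

```text
[ 3.051e-01 -2.790e-02  5.196e-01  1.800e-03 -3.000e-04 -5.000e-03
  4.718e-01  9.000e-04 -5.000e-04  3.277e-01] 0.0003
[ 0.57 -0.06 -0.84  2.16  3.13  0.49 -1.5 ] [0.66614567 0.17431523 0.55785598] [0.66615762 0.17434883 0.55781366]
[ 0.11  0.67 -0.45  2.22  2.86  0.61 -1.12] 3.0000586650149865e-08 2.4599884802345204e-05
[ 0.31  0.32 -0.65  2.36  2.96  0.72 -1.28] 8.969370961602059e-09 6.857965240566246e-06
[ 0.1   0.43 -0.43  2.21  2.76  0.38 -1.1 ] 1.2871971576651926e-08 1.040592352087443e-05
13 end [0.6678 0.1479 0.1659] [ 0.739  0.197 -0.644]
[0.63, 0.027, -0.003, 0.003, -0.2, 1.4, 1.3, 0.63, 0.028, -0.003, 0.003, -0.1, 1.5, 1.1, 0.63, 0.029, -0.002, 0.003, -0.1, 1.6, 1.0, 0.63, 0.03, -0.002, 0.003, -0.1, 1.7, 0.9, 0.63, 0.031, -0.001, 0.003, -0.0, 1.8, 0.7, 0.63, 0.031, -0.001, 0.003, 0.0, 1.9, 0.6, 0.63, 0.032, -0.0, 0.002, 0.0, 2.0, 0.4, 0.63, 0.032, 0.0, 0.002, 0.1, 2.1, 0.2, 0.63, 0.033, 0.001, 0.002, 0.1, 2.2, 0.1, 0.63, 0.028, -0.005, 0.02, 0.6, 5.2, -0.1]
[0.63, 0.025, -0.002, 0.018, 0.2, 5.1, -0.0, 0.63, 0.024, 0.0, 0.018, -0.2, 5.0, -0.0, 0.63, 0.022, 0.003, 0.018, -0.5, 4.9, -0.1]
[ 0.46  0.65 -0.3   2.27  2.88  0.67 -1.26]
[ 0.57  0.16 -0.76  2.38  2.96  1.13 -1.35]
[ 0.34  0.13 -0.52  2.39  2.96  1.13  1.74]
[ 0.53  0.25 -0.72  2.28  2.98  1.11 -1.3 ]
[ 0.21  0.2  -0.38  2.3   2.98  1.11  1.74]
```

Call:
jog_arm:
  series: [0.63,0.027,-0.003,0.003,-0.2,1.4,1.3,0.63,0.028,-0.003,0.003,-0.1,1.5,1.1,0.63,0.029,-0.002,0.003,-0.1,1.6,1.0,0.63,0.03,-0.002,0.003,-0.1,1.7,0.9,0.63,0.031,-0.001,0.003,0,1.8,0.7,0.63,0.031,-0.001,0.003,0,1.9,0.6,0.63,0.032,0,0.002,0,2.0,0.4,0.63,0.032,0,0.002,0.1,2.1,0.2,0.63,0.033,0.001,0.002,0.1,2.2,0.1,0.63,0.028,-0.005,0.02,0.6,5.2,-0.1]

```text
time_s: 10.75
tcp_pos: [0.6543, 0.1426, 0.2491]
ee_rot: [-0.105, 0.84, 0.065, 0.529]
contact_force: [-0.2, -0.8, -0.3]
gripper_width: 0.075
finger_force: 0.0
```

Call:
jog_arm:
  series: [0.63,0.025,-0.002,0.018,0.2,5.1,0,0.63,0.024,0,0.018,-0.2,5.0,0,0.63,0.022,0.003,0.018,-0.5,4.9,-0.1,0.63,0,0,0,0,0,0]

```text
time_s: 11.15
tcp_pos: [0.6687, 0.1465, 0.1642]
ee_rot: [-0.115, 0.9, 0.054, 0.418]
contact_force: [-0.1, 0.4, 0.2]
gripper_width: 0.0751
finger_force: 0.0
```

```bash
python3 - <<'E'
from go import *
from h import *
f=bot.grab_frame("wrist");cv2.imwrite("pics/w3.png",f["image"])
f2=bot.grab_frame("top");cv2.imwrite("pics/t3.png",f2["image"])
for p in((.654,.144,.117),(.654,.144,.078),(.654,.144,.019)):print(p,proj(f,p))
B=np.array([.654,.144,.078]);r=to((.654,.144,.1));z=r.as_matrix()[:,2]
to(B+z*.019)
E
```

```text
(0.654, 0.144, 0.117) (np.float64(324.25387988565643), np.float64(168.84505581395382))
(0.654, 0.144, 0.078) (np.float64(323.8809247300384), np.float64(120.57385665227457))
(0.654, 0.144, 0.019) (np.float64(323.41634415557684), np.float64(60.443674514653))
tcp [0.6675 0.1464 0.1654] z [ 0.74   0.194 -0.644] x [-0.623 -0.163 -0.765] q [ 0.24  0.47 -0.59  2.21  2.62  0.4  -0.92] t 11.25 w 0.0751591583350899
tool delta [0.0589 0.0011 0.0316]
tcp [0.6675 0.1464 0.1654] z [ 0.74   0.194 -0.644] x [-0.623 -0.163 -0.765] q [ 0.24  0.47 -0.59  2.21  2.62  0.4  -0.92] t 11.25 w 0.0751591583350899
tool delta [0.0757 0.001  0.0648]
```

View pics/w3.png

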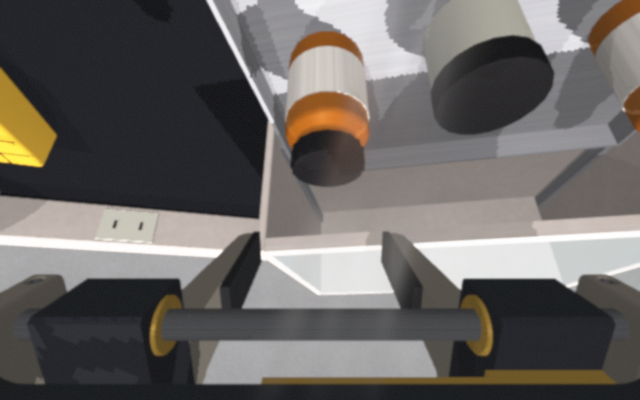

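The wrist view shows the squat bottle's cap at (328,163), between the open fingers (columns 245–400). The prediction was (324,169), so it sits about 2 mm to the left in the world. I go straight down and grip.

Call:
jog_arm:
  series: [0.63,0.0126,0.0005,0.0108,0,0,0,0.63,0.0126,0.0005,0.0108,0,0,0,0.63,0.0126,0.0005,0.0108,0,0,0,0.63,0.0126,0.0005,0.0108,0,0,0,0.63,0.0126,0.0005,0.0108,0,0,0,0.63,0.0126,0.0005,0.0108,0,0,0,0.63,0,0,0,0,0,0]

```text
time_s: 11.95
tcp_pos: [0.6662, 0.1481, 0.0642]
ee_rot: [-0.115, 0.9, 0.054, 0.417]
contact_force: [0.1, -0.8, -0.5]
gripper_width: 0.0749
finger_force: 0.0
```

Call:
jog_arm:
  series: [0.2,0,0,0,0,0,0,0,0,0,0,0,0,0,-1,0,0,0,0,0,0,-1,0,0,0,0,0,0,-1,0,0,0,0,0,0,-1,0,0,0,0,0,0]

```text
time_s: 12.55
tcp_pos: [0.6681, 0.1491, 0.0674]
ee_rot: [-0.116, 0.899, 0.054, 0.42]
contact_force: [-2.4, 2.4, 5.6]
gripper_width: 0.0572
finger_force: 35.0
```

```bash
python3 fit.py; python3 - <<'E'
from plan import *
q0=np.array(s["joint_positions"]);print(q0.round(2),s["tcp_pos"],s["ee_rot"],s["gripper_width"])
r0=R.from_quat(s["ee_rot"])
p0=np.array(s["tcp_pos"])
q1,e,a=ik(p0+[0,0,.14],r0,q0);print(q1.round(2),e,a)
q2,e,a=ik(np.array([.68,.05,.48]),tool(5,10,180),q1);print(q2.round(2),e,a)
q3=q2.copy();q3[6]+=np.pi;print(q3.round(2))
rows([q1,q2],-1,7.8,.03)
E
```

```text
[ 3.056e-01 -2.820e-02  5.200e-01  1.000e-03 -1.000e-04 -4.800e-03
  4.721e-01  5.000e-04 -4.000e-04  3.286e-01] 0.0003
[ 0.23  0.71 -0.6   2.22  2.75  0.64 -0.95] [0.66810281 0.14912654 0.06735322] [-0.1162618   0.89867057  0.05358825  0.41952676] 0.057223263063224554
[ 0.19  0.36 -0.54  2.19  2.56  0.3  -0.9 ] 2.4391697776477148e-08 2.271995187379982e-05
[ 0.36  0.24 -0.56  2.34  3.06  1.16 -1.4 ] 3.368252870797242e-08 3.0328277148622833e-05
[ 0.36  0.24 -0.56  2.34  3.06  1.16  1.74]
17 end [0.6796 0.0483 0.4782] [0.982 0.084 0.171]
[-1.0, -0.018, -0.003, -0.012, 0.3, 0.2, -0.2, -1.0, -0.018, -0.002, -0.013, 0.2, 0.1, -0.1, -1.0, -0.018, -0.001, -0.015, 0.1, 0.0, -0.0, -1.0, -0.018, 0.0, -0.016, -0.0, -0.0, 0.1, -1.0, -0.018, 0.002, -0.017, -0.2, -0.1, 0.1, -1.0, -0.018, 0.003, -0.018, -0.3, -0.2, 0.2, -1.0, -0.017, -0.021, -0.006, 2.6, -3.9, 0.2, -1.0, -0.02, -0.019, -0.007, 2.4, -4.1, 0.3, -1.0, -0.021, -0.017, -0.007, 2.0, -4.3, 0.3, -1.0, -0.022, -0.015, -0.007, 1.7, -4.4, 0.4]
[-1.0, -0.023, -0.013, -0.007, 1.3, -4.5, 0.4, -1.0, -0.024, -0.011, -0.007, 0.9, -4.6, 0.5, -1.0, -0.025, -0.009, -0.008, 0.6, -4.7, 0.6, -1.0, -0.026, -0.006, -0.008, 0.2, -4.7, 0.7, -1.0, -0.027, -0.004, -0.008, -0.2, -4.7, 0.8, -1.0, -0.027, -0.002, -0.008, -0.5, -4.7, 0.9, -1.0, -0.028, 0.0, -0.008, -0.8, -4.7, 1.0]
```

Gripped: width 57 mm at 35 N. Now I lift and pitch the tool up.

Call:
jog_arm:
  series: [-1,-0.018,0,-0.015,0,0,0,-1,-0.018,0,-0.015,0,0,0,-1,-0.018,0,-0.015,0,0,0,-1,-0.018,0,-0.015,0,0,0,-1,-0.018,0,-0.016,0,0,0,-1,-0.018,0,-0.016,0,0,0]

```text
time_s: 13.15
tcp_pos: [0.6655, 0.1477, 0.2073]
ee_rot: [-0.115, 0.9, 0.054, 0.417]
contact_force: [0.3, 0.4, -3.1]
gripper_width: 0.0572
finger_force: 35.0
```

Call:
jog_arm:
  series: [-1,-0.017,-0.021,-0.006,2.6,-3.9,0.2,-1,-0.02,-0.019,-0.007,2.4,-4.1,0.3,-1,-0.021,-0.017,-0.007,2.0,-4.3,0.3,-1,-0.022,-0.015,-0.007,1.7,-4.4,0.4,-1,-0.023,-0.013,-0.007,1.3,-4.5,0.4,-1,-0.024,-0.011,-0.007,0.9,-4.6,0.5,-1,-0.025,-0.009,-0.008,0.6,-4.7,0.6]

```text
time_s: 13.85
tcp_pos: [0.706, 0.0563, 0.3673]
ee_rot: [-0.041, 0.76, 0.0, 0.648]
contact_force: [-0.4, -0.4, -3.0]
gripper_width: 0.0573
finger_force: 35.0
```

Call:
jog_arm:
  series: [-1,-0.026,-0.006,-0.008,0.2,-4.7,0.7,-1,-0.027,-0.004,-0.008,-0.2,-4.7,0.8,-1,-0.027,-0.002,-0.008,-0.5,-4.7,0.9,-1,-0.028,0,-0.008,-0.8,-4.7,1.0,-1,0,0,0,0,0,0]

```text
time_s: 14.35
tcp_pos: [0.6784, 0.0464, 0.4764]
ee_rot: [-0.027, 0.645, 0.034, 0.763]
contact_force: [0.8, -0.2, -3.3]
gripper_width: 0.0572
finger_force: 35.0
```

```bash
python3 - <<'E'
from go import *
to((.68,.05,.48));s=bot.state();print(s["gripper_width"],s["finger_force"],s["contact_force"])
import cv2
f=bot.grab_frame("scene");cv2.imwrite("pics/s4.png",f["image"])
E
```

```text
tcp [0.6784 0.0464 0.4764] z [0.983 0.084 0.166] x [ 0.165  0.017 -0.986] q [ 0.51  0.27 -0.71  2.34  3.07  1.16 -1.36] t 14.35 w 0.05715832363876413
tool delta [-0.0032  0.0035  0.0025]
0.05715832363876413 34.99427172500873 [ 0.80916458 -0.21578749 -3.30896829]
```

View pics/s4.png

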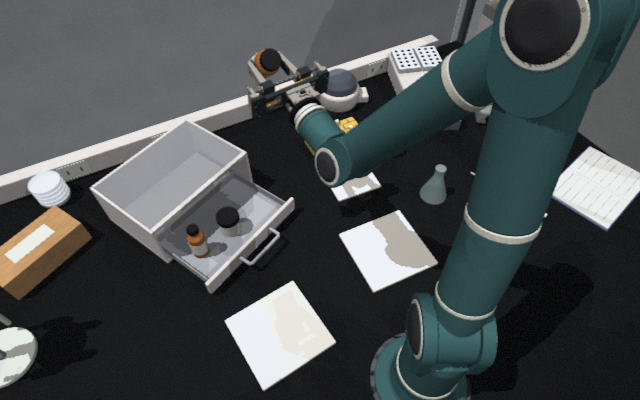

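The bottle is held firmly at (265,62). The tray is out and the slim bottle and jar are standing. I spin it over.

Call:
jog_arm:
  series: [-1,0,0,0,0,0,-8.5,-1,0,0,0,0,0,-8.5,-1,0,0,0,0,0,-8.5,-1,0,0,0,0,0,-8.5,-1,0,0,0,0,0,-8.5,-1,0,0,0,0,0,-8.5,-1,0,0,0,0,0,-8.5,-1,0,0,0,0,0,-8.5,-1,0,0,0,0,0,-8.5,-1,0,0,0,0,0,-8.5]

```text
time_s: 15.4
tcp_pos: [0.6794, 0.0473, 0.4752]
ee_rot: [-0.458, 0.457, -0.491, 0.583]
contact_force: [-0.2, 0.7, -2.7]
gripper_width: 0.057
finger_force: 35.0
```

Call:
jog_arm:
  series: [-1,0,0,0,0,0,-8.5,-1,0,0,0,0,0,-8.5,-1,0,0,0,0,0,-8.5,-1,0,0,0,0,0,-8.5,-1,0,0,0,0,0,-8.5,-1,0,0,0,0,0,-8.5,-1,0,0,0,0,0,-8.5,-1,0,0,0,0,0,-8.5,-1,0,0,0,0,0,-8.5,-1,0,0,0,0,0,-8.5]

```text
time_s: 16.4
tcp_pos: [0.6794, 0.0474, 0.4752]
ee_rot: [0.646, -0.027, 0.756, -0.098]
contact_force: [-0.0, -0.1, -3.4]
gripper_width: 0.0572
finger_force: 35.0
```

Call:
jog_arm:
  series: [-1,0,0,0,0,0,-8.5,-1,0,0,0,0,0,0,-1,0,0,0,0,0,0,-1,0,0,0,0,0,0,-1,0,0,0,0,0,0,-1,0,0,0,0,0,0,-1,0,0,0,0,0,0,-1,0,0,0,0,0,0]

```text
time_s: 17.2
tcp_pos: [0.6791, 0.0472, 0.4772]
ee_rot: [0.645, 0.018, 0.763, -0.044]
contact_force: [-0.8, -0.5, -2.1]
gripper_width: 0.057
finger_force: 35.0
```

```bash
python3 - <<'E'
from go import *
r=to((.68,.05,.48));s=bot.state();print(s["gripper_width"],s["finger_force"])
g=R.from_quat([-0.1162618,0.89867057,0.05358825,0.41952676])
print("bottle axis",(r*g.inv()).apply([0,0,1]))
import cv2
f=bot.grab_frame("scene");cv2.imwrite("pics/s5.png",cv2.resize(f["image"][20:170,180:380],None,fx=3,fy=3))
E
```

```text
tcp [0.6791 0.0472 0.4772] z [0.982 0.085 0.168] x [-0.164 -0.044  0.985] q [ 0.1   0.2  -0.26  2.36  3.07  1.16  1.63] t 17.2 w 0.05703834826299958
tool delta [ 0.0024 -0.0028  0.0016]
0.05703834826299958 35.00205310934689
bottle axis [-0.50487091 -0.02001049 -0.86296289]
```

View pics/s5.png

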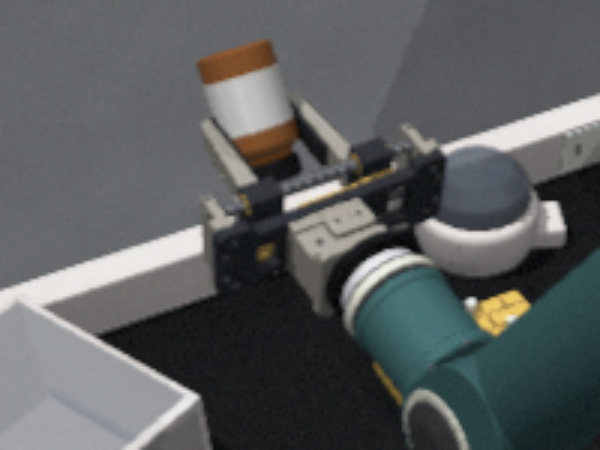

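The bottle is inverted: base up at about (235,60) in the crop, axis about 150° from vertical, held for 0.7 s. I spin it back.

Call:
jog_arm:
  series: [-1,0,0,0,0,0,8.5,-1,0,0,0,0,0,8.5,-1,0,0,0,0,0,8.5,-1,0,0,0,0,0,8.5,-1,0,0,0,0,0,8.5,-1,0,0,0,0,0,8.5,-1,0,0,0,0,0,8.5,-1,0,0,0,0,0,8.5,-1,0,0,0,0,0,8.5,-1,0,0,0,0,0,8.5]

```text
time_s: 18.25
tcp_pos: [0.6791, 0.0472, 0.4773]
ee_rot: [-0.487, 0.423, -0.531, 0.55]
contact_force: [0.1, 0.8, -2.6]
gripper_width: 0.0573
finger_force: 35.0
```

Call:
jog_arm:
  series: [-1,0,0,0,0,0,8.5,-1,0,0,0,0,0,8.5,-1,0,0,0,0,0,8.5,-1,0,0,0,0,0,8.5,-1,0,0,0,0,0,8.5,-1,0,0,0,0,0,8.5,-1,0,0,0,0,0,8.5,-1,0,0,0,0,0,8.5,-1,0,0,0,0,0,8.5,-1,0,0,0,0,0,8.5]

```text
time_s: 19.25
tcp_pos: [0.6791, 0.0471, 0.4773]
ee_rot: [-0.073, 0.641, -0.02, 0.764]
contact_force: [-0.4, -0.2, -1.8]
gripper_width: 0.0572
finger_force: 35.0
```

Call:
jog_arm:
  series: [-1,0,0,0,0,0,8.5,-1,0,0,0,0,0,0,-1,0,0,0,0,0,0]

```text
time_s: 19.55
tcp_pos: [0.6791, 0.047, 0.4773]
ee_rot: [-0.028, 0.644, 0.033, 0.763]
contact_force: [0.7, 0.5, -2.8]
gripper_width: 0.0571
finger_force: 35.0
```

```bash
python3 fit.py; python3 - <<'E'
from plan import *
q0=np.array(s["joint_positions"]);print(q0.round(2),s["tcp_pos"])
rg=R.from_quat([-0.1162618,0.89867057,0.05358825,0.41952676])   # grasp orientation, bottle upright
pg=np.array([.6681,.1491,.0674]); Bc=np.array([.654,.146,.019])
off=rg.inv().apply(pg-Bc)       # tcp relative to bottle base, tool frame
rt=R.from_euler("z",-31,degrees=True)*rg
T=np.array([.623,-.174,.008])
for h in(.004,.10):
    pt=T+[0,0,h]+rt.apply(off);q,e,a=ik(pt,rt,q0);print(h,pt,q.round(2),e,a)
print(pt,rt.as_quat())
rows([q],-1,7.5,.03)
E
```

```text
[ 3.059e-01 -2.850e-02  5.206e-01 -2.000e-04 -1.000e-04 -4.500e-03
  4.724e-01  0.000e+00 -4.000e-04  3.298e-01] 0.0004
[ 0.5   0.27 -0.7   2.34  3.07  1.16 -1.36] [0.67907133 0.04695786 0.47726117]
0.004 [ 0.63668268 -0.17860482  0.0604    ] [ 0.51  0.65 -0.38  2.28  2.81  0.68 -1.18] 1.569809787116025e-08 1.762419898136753e-05
0.1 [ 0.63668268 -0.17860482  0.1564    ] [ 0.49  0.41 -0.35  2.27  2.71  0.44 -1.14] 3.2443777079880085e-08 3.6590634950060575e-05
[ 0.63668268 -0.17860482  0.1564    ] [ 0.12812585  0.89705594 -0.06047438  0.4185896 ]
16 end [ 0.6352 -0.177   0.1593] [ 0.734 -0.216 -0.644]
[-1.0, 0.021, -0.018, 0.002, 1.8, 3.1, -0.4, -1.0, 0.021, -0.018, 0.002, 1.7, 3.2, -0.3, -1.0, 0.021, -0.017, 0.002, 1.7, 3.2, -0.2, -1.0, 0.021, -0.017, 0.003, 1.6, 3.2, -0.1, -1.0, 0.021, -0.016, 0.003, 1.5, 3.2, -0.0, -1.0, 0.021, -0.016, 0.003, 1.4, 3.2, 0.1, -1.0, 0.021, -0.015, 0.003, 1.4, 3.2, 0.2, -1.0, 0.021, -0.015, 0.003, 1.3, 3.2, 0.2, -1.0, 0.021, -0.014, 0.004, 1.2, 3.1, 0.3, -1.0, 0.02, -0.014, 0.004, 1.1, 3.1, 0.4]
[-1.0, 0.02, -0.013, 0.004, 1.0, 3.1, 0.5, -1.0, 0.02, -0.013, 0.004, 0.9, 3.1, 0.6, -1.0, 0.019, -0.012, 0.004, 0.9, 3.1, 0.6, -1.0, 0.019, -0.012, 0.004, 0.8, 3.0, 0.7, -1.0, 0.019, -0.011, 0.004, 0.7, 3.0, 0.8, -1.0, 0.018, -0.011, 0.004, 0.6, 3.0, 0.8]
```

Call:
jog_arm:
  series: [-1,0.021,-0.018,0.002,1.8,3.1,-0.4,-1,0.021,-0.018,0.002,1.7,3.2,-0.3,-1,0.021,-0.017,0.002,1.7,3.2,-0.2,-1,0.021,-0.017,0.003,1.6,3.2,-0.1,-1,0.021,-0.016,0.003,1.5,3.2,0,-1,0.021,-0.016,0.003,1.4,3.2,0.1,-1,0.021,-0.015,0.003,1.4,3.2,0.2,-1,0.021,-0.015,0.003,1.3,3.2,0.2,-1,0.021,-0.014,0.004,1.2,3.1,0.3,-1,0.02,-0.014,0.004,1.1,3.1,0.4]

```text
time_s: 20.55
tcp_pos: [0.6856, -0.1127, 0.2685]
ee_rot: [0.066, 0.827, -0.056, 0.556]
contact_force: [0.3, 0.9, -2.8]
gripper_width: 0.0572
finger_force: 35.0
```

Call:
jog_arm:
  series: [-1,0.02,-0.013,0.004,1.0,3.1,0.5,-1,0.02,-0.013,0.004,0.9,3.1,0.6,-1,0.019,-0.012,0.004,0.9,3.1,0.6,-1,0.019,-0.012,0.004,0.8,3.0,0.7,-1,0.019,-0.011,0.004,0.7,3.0,0.8,-1,0.018,-0.011,0.004,0.6,3.0,0.8,-1,0,0,0,0,0,0,-1,0,0,0,0,0,0]

```text
time_s: 21.35
tcp_pos: [0.636, -0.1755, 0.1592]
ee_rot: [0.127, 0.898, -0.06, 0.418]
contact_force: [-0.1, -0.3, -3.2]
gripper_width: 0.057
finger_force: 35.0
```

```bash
python3 - <<'E'
from go import *
from h import *
r=to((.6367,-.1786,.0604))
g=R.from_quat([0.12812585,0.89705594,-0.06047438,0.4185896])
print("turn to do",(r.inv()*g).as_rotvec(degrees=True))
s=bot.state();print(s["gripper_width"],s["contact_force"])
f=bot.grab_frame("wrist");cv2.imwrite("pics/w6.png",f["image"])
for p in((.623,-.174,.204),(.623,-.174,.106),(.623,-.18,.008)):print(p,proj(f,p))
E
```

```text
tcp [ 0.636  -0.1755  0.1592] z [ 0.735 -0.213 -0.644] x [-0.619  0.178 -0.765] q [ 0.55  0.41 -0.42  2.27  2.66  0.44 -1.08] t 21.35 w 0.056988006813440385
tool delta [ 0.0746 -0.0027  0.0648]
turn to do [ 0.13492245 -0.09692764  0.11482738]
0.056988006813440385 [-0.12017851 -0.30295226 -3.18504438]
(0.623, -0.174, 0.204) (np.float64(318.6384483958109), np.float64(323.7842610531968))
(0.623, -0.174, 0.106) (np.float64(319.1705375633802), np.float64(162.02414283524266))
(0.623, -0.18, 0.008) (np.float64(312.2819638874318), np.float64(58.06451804272834))
```

View pics/w6.png

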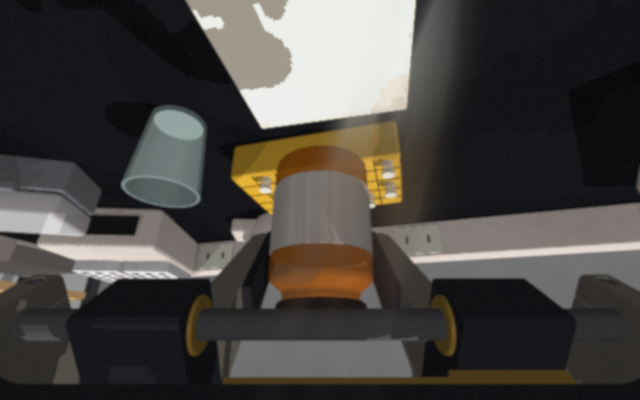

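The bottle hangs upright in the grip, over the tile, with the rack beyond and the beaker well left at (165,155). I lower it.

Call:
jog_arm:
  series: [-1,0.0085,-0.0003,0.0074,0,0,0,-1,0.0085,-0.0003,0.0074,0,0,0,-1,0.0085,-0.0003,0.0074,0,0,0,-1,0.0085,-0.0003,0.0074,0,0,0,-1,0.0085,-0.0003,0.0074,0,0,0,-1,0.0085,-0.0003,0.0074,0,0,0,-1,0.0085,-0.0003,0.0074,0,0,0,-1,0.0085,-0.0003,0.0074,0,0,0,-1,0,0,0,0,0,0,-1,0,0,0,0,0,0]

```text
time_s: 22.4
tcp_pos: [0.636, -0.1782, 0.068]
ee_rot: [0.128, 0.898, -0.059, 0.417]
contact_force: [1.6, -1.1, -2.6]
gripper_width: 0.0574
finger_force: 35.0
```

Call:
jog_arm:
  series: [-1,0.0015,0,0.0013,0,0,0,-1,0.0015,0,0.0013,0,0,0,-1,0.0015,0,0.0013,0,0,0,-1,0,0,0,0,0,0]

```text
time_s: 22.8
tcp_pos: [0.6361, -0.1783, 0.0624]
ee_rot: [0.128, 0.898, -0.059, 0.417]
contact_force: [0.1, 0.1, -2.4]
gripper_width: 0.0571
finger_force: 35.0
```

Call:
jog_arm:
  series: [-1,0.0012,0,0.001,0,0,0,-1,0.0012,0,0.001,0,0,0,-1,0,0,0,0,0,0]

```text
time_s: 23.1
tcp_pos: [0.636, -0.1783, 0.0591]
ee_rot: [0.128, 0.898, -0.059, 0.417]
contact_force: [0.5, -0.0, -3.6]
gripper_width: 0.0569
finger_force: 35.0
```

Call:
jog_arm:
  series: [-1,0.0006,0,0.0005,0,0,0,-1,0.0006,0,0.0005,0,0,0,-1,0,0,0,0,0,0]

```text
time_s: 23.4
tcp_pos: [0.636, -0.1783, 0.0576]
ee_rot: [0.128, 0.898, -0.059, 0.417]
contact_force: [-0.8, -0.0, -2.3]
gripper_width: 0.0573
finger_force: 35.0
```

Expected contact is at about z = 0.056. I continue in small steps.

Call:
jog_arm:
  series: [-1,0.0006,0,0.0005,0,0,0,-1,0.0006,0,0.0005,0,0,0,-1,0,0,0,0,0,0]

```text
time_s: 23.7
tcp_pos: [0.6363, -0.1783, 0.0564]
ee_rot: [0.128, 0.898, -0.059, 0.417]
contact_force: [-0.5, 0.8, -3.0]
gripper_width: 0.0576
finger_force: 35.0
```

Call:
jog_arm:
  series: [-1,0.0006,0,0.0005,0,0,0,-1,0,0,0,0,0,0]

```text
time_s: 23.9
tcp_pos: [0.6367, -0.1783, 0.0564]
ee_rot: [0.128, 0.897, -0.059, 0.418]
contact_force: [-2.7, 0.8, 3.0]
gripper_width: 0.0574
finger_force: 35.0
```

Call:
jog_arm:
  series: [-1,0.0006,0,0.0005,0,0,0,-1,0,0,0,0,0,0]

```text
time_s: 24.1
tcp_pos: [0.6369, -0.1784, 0.0564]
ee_rot: [0.127, 0.897, -0.06, 0.419]
contact_force: [-6.0, 1.6, 10.0]
gripper_width: 0.0573
finger_force: 35.0
```

Contact with the tile is made. I relax half a step and open gently.

Call:
jog_arm:
  series: [-1,-0.0005,0,-0.0004,0,0,0,-1,0,0,0,0,0,0,0.3,0,0,0,0,0,0,0.4,0,0,0,0,0,0,0.5,0,0,0,0,0,0,0.7,0,0,0,0,0,0,0.7,0,0,0,0,0,0]

```text
time_s: 24.8
tcp_pos: [0.636, -0.1783, 0.0551]
ee_rot: [0.128, 0.898, -0.059, 0.417]
contact_force: [0.2, 0.2, -0.6]
gripper_width: 0.078
finger_force: 0.0
```

Call:
jog_arm:
  series: [0.7,-0.007,0,-0.006,0,0,0,0.7,-0.015,0,-0.013,0,0,0,0.7,-0.015,0,-0.013,0,0,0,0.7,-0.015,0,-0.013,0,0,0,0.7,-0.015,0,-0.013,0,0,0,0.7,-0.015,0,-0.013,0,0,0,0.7,-0.015,0,-0.013,0,0,0,0.7,0,0,-0.03,0,0,0,0.7,0,0,-0.03,0,0,0,0.7,0,0,0,0,0,0]

```text
time_s: 25.8
tcp_pos: [0.5894, -0.1645, 0.2252]
ee_rot: [0.127, 0.897, -0.06, 0.419]
contact_force: [-0.4, 0.3, -0.4]
gripper_width: 0.0778
finger_force: 0.0
```

```bash
python3 - <<'E'
from plant import bot
from h import *
f=bot.grab_frame("scene");cv2.imwrite("pics/s7.png",cv2.resize(f["image"][90:310,80:480],None,fx=2,fy=2))
for p in((.625,-.179,.008),(.623,-.174,.106)):
    u,v=proj(f,p);print((u-80)*2,(v-90)*2)
s=bot.state();print(s["time_s"],s["tcp_pos"],s["gripper_width"],s["contact_force"])
E
```

```text
540.457106034097 171.70007084219208
541.2722734986595 130.63144438190346
25.85 [ 0.59039074 -0.1650336   0.22450135] 0.07799571966776905 [ 0.09907112 -0.80349716  0.04431048]
```

View pics/s7.png

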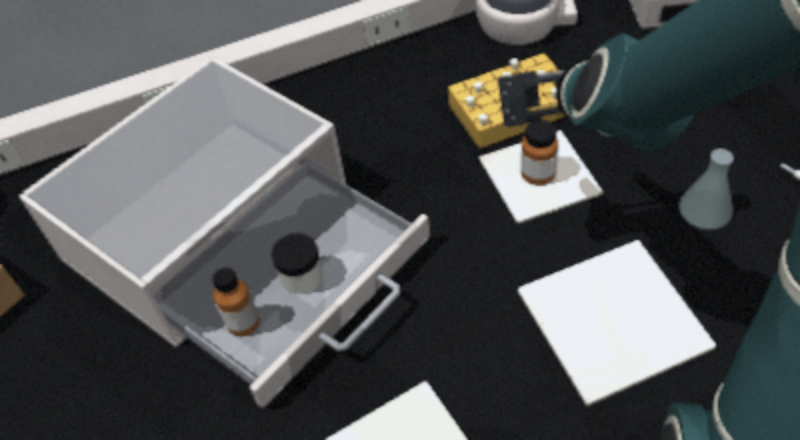

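The bottle stands upright near the tile's centre: cap at (541,133), base at about (538,178). The tray is still out, the others are standing, and the gripper is clear. I hand in.

```bash
python3 -c "
from plant import bot
print(bot.hand_in())"
```

```text
the job is handed in; nothing more can be done
None
```

I handed the job in after about 26 s of robot time; the verdict wasn't shown to me. The tray was pulled to its stop and left out, the squat bottle was turned about 150° over for 0.7 s, and the last picture shows it upright near the tile's centre with the slim bottle, jar and flask still standing (the arm hid the beaker).

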